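# Pry open the junction box

## Robot

A 6-joint arm with a two-finger parallel gripper is mounted at the origin on the work surface. World frame = base frame: x ahead of the robot, y to its left, z up, the work surface at z = 0. Lengths are in m, angles in rad, forces in N, time in s.
With the tool pointing down it reaches from about 0.35 to 0.85 m from the base axis. Payload 8.1 kg.
Tool frame: the origin (TCP) lies midway between the tips of the shut fingers; the grasp point (between the pads) lies env.grip_depth behind it (env.grip_depth is the distance from the TCP to the grasp point, in m); z points along the fingers, y is the direction in which the jaws open and shut (so a half turn about z gives the same grasp; the last joint's range is limited). The gripper opens to 85 mm and grips with 20 to 120 N. Pads are 22 mm wide; open, the fingers measure 114 mm over their backs; the gripper's body (76 mm by 85 mm) begins 54 mm behind the grasp point. The pads swing forward as they close: fully open they stand 13 mm farther back than shut.
Start: joints at [-1.305, 0.13, 1.488, -0, 1.523, -0.085], TCP at [0.206, -0.563, 0.231] pointing down, gripper open.
Joint ranges: [-2.96, 2.96], [-0.89, 2.26], [0.02, 2.5], [-1.34, 4.48], [0, 2.73], [-2.66, 2.66]. Speed limits (rad/s): [2.39, 2.39, 2.79, 3.14, 3.14, 3.14].

## Interface

Orientations are given as [roll, pitch, yaw] about the fixed x, y, z axes, in that order (R = Rz(yaw) Ry(pitch) Rx(roll)).
In Python, from plant import env gives the robot as it stands. The module is installed in compiled form; this text tells all that it offers.
- The arm moves only by the tool drive_tool, never from a script. Its argument "steps" is a list of rows, each a list of 3 entries, a list of its own where there are three numbers: the shift along the world's x, y, z in cm, then the turn, a rotation vector about the world's x, y, z in rad, then the closure in counts, from 0 (fully open) to 255 (shut). In form: [[[x, y, z], [wx, wy, wz], hand], ...]. A call has 1 to 10 rows; each row is the pose to reach, as a shift and turn from the pose measured when the call began; what a row does not reach only later rows make up. A row lasts 1/10 s, in which the tool goes at most 50 mm and 8.59 degrees, less where a joint would pass 70% of its speed; a pose out of reach is approached as far as the arm can. A call with a gripper value outside its range is refused whole. The fingers move at their own pace and stop on an object; "grip_force" is the grip in N (left out, the last holds). Time passes only in rows, so rows that repeat a pose let the fingers close. It gives the time, the measured TCP pose, the force and the opening at its end, in the units of the state.
- env.observe(): the state, without advancing time (a new reading comes with each control period).
- env.grab_frame(name): name is "side" or "top" or "wrist"; returns a dict with "img" (480x640x3 uint8, red, green, blue), "camera_matrix" (3x3 intrinsics, pixels), "dist" ([k1, k2, p1, p2, k3] as OpenCV has them; the pictures are not rectified), "R" (3x3) and "t" (3): a world point X has camera coordinates R X + t. Camera axes: x right, y down, z forward; pixel columns grow to the right and rows downward; lengths in m; the calibration is good to about 2 mm. A picture is of the moment at which its call begins. There is no depth.
- env.job_done(): hands the job in, once; it reports no verdict.
The state is a dict: "time": time; "joint_pos": joint angles; "qvel": joint speeds; "joint_efforts": joint torques, N m; "eef_pos": TCP position; "eef_rot": TCP orientation; "contact_force": force on the tool from outside, world axes, zero at the start; "wrist_torque": the same for the moment, N m; "finger_gap": finger opening in m.
Only numpy, scipy, OpenCV 4.12 (cv2) and the standard library are available. Lean on these libraries where they do the work, as an engineer would, in place of code of your own. Each camera call takes 0.05 s, during which the arm holds its last target. There are 200 camera calls.

## Task

Take the yellow-handled opener, slip its thin blade into the notch under the orange cover of the junction box and lever the cover up with the blade, not with the fingers. Swing that cover fully back until it stands open on its own, then lay the opener flat in the blue tool tray and let go. Keep the grey-covered box shut and do not tip over the spray can or the clear cup.

Things in the scene. Friction and masses are not known exactly. Their poses are not given: they have to be found in the camera images.
- opener: hand opener, loose on the bench: yellow block handle 110 long x 18 wide x 24 mm high with a black end, and a flat steel blade 85 x 12 x 2.5 mm. Origin: centre of the handle's underside; x along the handle to the blade, z up as it lies on its 18 mm face. Blade flat (thin in z), from x = 55 to 140 mm, z = 10.75 to 13.25 mm. About 90 g, balances near x = 25 mm
- opener_grip (a point): grip point in the handle, 25 mm from the handle's centre towards the blade, at mid-height (12 mm); close the fingers across the 18 mm width
- opener_tip (a point): middle of the blade's far end, 115 mm ahead of opener_grip
- opener_end (a point): middle of the handle's black butt end, 55 mm behind the handle's centre, at mid-height (12 mm)
- orange_box: white box, 100 deep (x) x 110 wide (y) x 68 mm tall without cover, on a 116 x 126 x 6 mm steel plate, fixed. Origin: centre of underside; x from the notched front to the hinge side, z up. 4 mm walls, hollow above z = 12 mm but for a green terminal block (top z = 28 mm, 50 to 80 mm behind the front). Black glands stick out 12 mm at both y sides. Orange cover; may swap places with the grey one
- orange_notch (a point): middle of the pry notch of the orange-covered box, at its front face, 64 mm above the bench: an opening through the 4 mm front wall, 26 mm wide and 8 mm high, from its sill at 60 mm up to the underside of the cover at 68 mm. Same axes as orange_box
- orange_hinge (a point): middle of the hinge line of the orange cover, on the far (+x of the box) top edge of the box, 68 mm above the bench; the line runs along the box's y; axes as the box
- orange_cover: the orange cover: flat plate 100 x 110 x 6 mm that closes the box flush with its walls, no overhang and no handle, lifted only from below at the notch. Origin on the hinge line at the underside; when shut it runs 100 mm to the box's -x. About 0.1 kg
- orange_angle (a joint): angle of the orange cover in rad: 0 shut, about 1.57 upright, 1.9 the stop (fully back). Stiff friction hinge (about 0.13 N m): it stays where it is left; the front edge rises and swings to the box's +x
- grey_box: second white box just like orange_box in size, notch and axes, but with a grey cover 6 mm thick, which stays shut. Its place may be swapped with the other. Origin: centre of underside
- grey_angle (a joint): angle of the grey cover in rad: 0 shut; must stay shut
- tray: open blue tool tray, 250 long (x) x 140 wide (y) x 24 mm high, walls and floor 4 mm (inner floor at z = 4 mm), fixed. Origin: centre of its underside. A wrench lies lengthwise along its -y side; the +y half is free
- wrench: loose steel wrench 160 mm long, lying lengthwise in the tray, 46 mm to the tray's -y side; origin: centre of its underside
- can: loose spray can 52 mm diameter, 170 tall, standing to the left; origin: centre of its underside, z up
- cup: loose clear plastic cup 72 mm across, 85 tall, standing mouth up beyond the tray, on the right; origin: centre of its underside, z up

How it is judged:
On the way, in this order (a step that is already met when the one before it is completed fails the run):
1. the blade of the opener lifts the orange cover at least 0.15 rad off the box, with no finger on the cover (value of joint orange_angle above 0.15 rad and contact force between opener and orange_cover above 0.2 N and contact force between the fingers and orange_cover below 0.1 N), for 0.1 s.
2. the orange cover is swung back past 1.5 rad (value of joint orange_angle above 1.5 rad), for 0.2 s.
At the end, for the whole second after the job is handed in: The orange cover stands open by itself beyond 1.5 rad; the opener lies flat (within 0.15 rad of level) and at rest on the floor of the blue tray, blade tip and handle end both inside its walls; the grey cover is shut (under 0.1 rad); can and cup still stand (within 0.3 rad of upright) (value of joint orange_angle above 1.5 rad and value of joint grey_angle below 0.1 rad and x of opener_tip in the frame of tray between -0.125 and 0.125 m and y of opener_tip in the frame of tray between -0.068 and 0.068 m and z of each of opener_tip, opener_end in the frame of tray below 0.03 m and x of opener_end in the frame of tray between -0.125 and 0.125 m and y of opener_end in the frame of tray between -0.068 and 0.068 m and angle between opener's own x axis and vertical between 1.42 and 1.72 rad and linear speed of opener below 0.02 m/s and angle between each of can, cup's own z axis and vertical below 0.3 rad); the robot touches nothing.
It fails at once if the grey cover is opened beyond 0.1 rad (value of joint grey_angle above 0.1 rad).
It fails at once if the spray can is tipped over (angle between can's own z axis and vertical above 0.5 rad).
It fails at once if the clear cup is tipped over (angle between cup's own z axis and vertical above 0.5 rad).
It also fails if it takes over 51 s, if anything falls off the work surface, if the arm or the gripper's body presses on something with over 40 N, if the wrist force passes 120 N, or if a joint passes its speed limit or range.

## Working session

There is one attempt and no reset: what is moved stays moved. The work goes in short steps, Python scripts to look and compute and a tool call to move; the robot and the scene stay as the last step left them, time stands still between calls to the robot, and variables do not carry over. Pictures are saved under pics/ and viewed, about 8 in all and at most 12, crops included, and the job is handed in when it is done.

Besides the shell and the picture viewer there is one more tool, called as name(argument=value, ...), one argument or row to a line, values as JSON. drive_tool: Moves the arm, as the interface text tells. Its arguments: {"type":"object","properties":{"steps":{"type":"array","items":{"type":"array"}},"grip_force":{"type":"number"}},"required":["steps"]}

```bash
mkdir -p pics; cat > h.py <<'E'
import numpy as np,cv2
from plant import env
def grab(n):
    f=env.grab_frame(n); f['K']=np.array(f['camera_matrix'],float); f['d']=np.array(f['dist'],float); f['R']=np.array(f['R'],float); f['t']=np.array(f['t'],float); return f
def save(f,p): cv2.imwrite('pics/'+p,f['img'][:,:,::-1])
def ray(f,uv):
    n=cv2.undistortPoints(np.array([[uv]],float),f['K'],f['d'])[0,0]
    return -f['R'].T@f['t'], f['R'].T@np.array([n[0],n[1],1.])
def onz(f,uv,z):
    c,d=ray(f,uv); return c+d*(z-c[2])/d[2]
def proj(f,X):
    return cv2.projectPoints(np.atleast_2d(np.array(X,float)),cv2.Rodrigues(f['R'])[0],f['t'],f['K'],f['d'])[0][:,0]
E
python3 - <<'E'
from h import *
T=grab('top');S=grab('side');save(T,'t0.png');save(S,'s0.png')
for f in(T,S):print(-f['R'].T@f['t'],f['R'][2])
o=env.observe();print(o,env.grip_depth)
hsv=cv2.cvtColor(T['img'],cv2.COLOR_RGB2HSV)
for n,l,h in(('yellow',22,34),('orange',8,18),('blue',100,125)):
    m=cv2.inRange(hsv,(l,120,80),(h,255,255))
    for c in cv2.findContours(m,0,2)[0]:
        if cv2.contourArea(c)>150: print(n,cv2.contourArea(c),cv2.boxPoints(cv2.minAreaRect(c)).round(1).tolist())
E
```

```text
[0.37827107 0.01622422 1.36868126] [ 0.13345692 -0.00596321 -0.99103667]
[0.19819802 0.84391707 1.16793137] [ 0.24374576 -0.58680721 -0.77216921]
{'time': 0.1, 'joint_pos': array([-1.30541853e+00,  1.31070039e-01,  1.48917909e+00,  3.19387300e-05,
        1.52300634e+00, -8.53988184e-02]), 'qvel': array([ 0.00011924, -0.00213809, -0.0009125 ,  0.00159993,  0.0001401 ,
        0.00021593]), 'joint_efforts': array([ 8.42522004e-04, -5.70954537e+01, -5.01939332e+01, -9.25722048e-06,
        8.17513210e-03,  8.31296666e-05]), 'eef_pos': array([ 0.20607805, -0.56297009,  0.23035387]), 'eef_rot': array([-3.13993861e+00, -1.73613703e-04,  3.50774922e-01]), 'contact_force': array([ 0.31033952,  0.30263584, -0.2993015 ]), 'wrist_torque': array([-0.00075857, -0.02821   ,  0.01401568]), 'finger_gap': 0.08562437243968285} 0.0187
yellow 275.5 [[295.6000061035156, 278.8999938964844], [296.1000061035156, 271.29998779296875], [338.5, 274.5], [337.8999938964844, 282.1000061035156]]
orange 2675.5 [[597.0, 253.6999969482422], [638.7999877929688, 247.0], [651.0, 322.5], [609.0999755859375, 329.299987792
[... 393 characters left out ...]
9998779296875], [75.9000015258789, 302.5], [12.399999618530273, 323.0]]
blue 219.0 [[41.0, 250.0], [54.0, 250.0], [54.0, 279.0], [41.0, 279.0]]
blue 790.5 [[-0.0, 249.0], [19.0, 249.0], [19.0, 295.0], [0.0, 295.0]]
blue 4824.0 [[461.6000061035156, 335.5], [465.5, 227.6999969482422], [521.4000244140625, 229.6999969482422], [517.5, 337.5]]
blue 209.5 [[576.2999877929688, 150.39999389648438], [578.0, 122.5999984741211], [600.0, 124.0], [598.2999877929688, 151.8000030517578]]
blue 2837.5 [[168.8000030517578, 113.0], [169.6999969482422, 61.900001525878906], [229.10000610351562, 63.0], [228.10000610351562, 114.0999984741211]]
blue 2570.0 [[49.0, 63.0], [106.0, 63.0], [106.0, 113.0], [49.0, 113.0]]
```

View pics/t0.png

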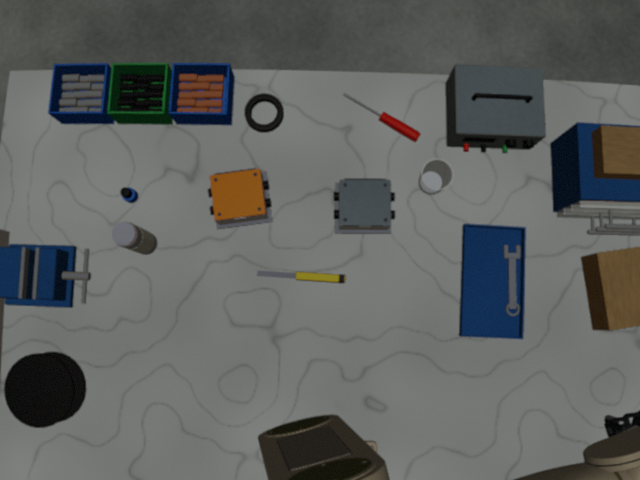

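View pics/s0.png

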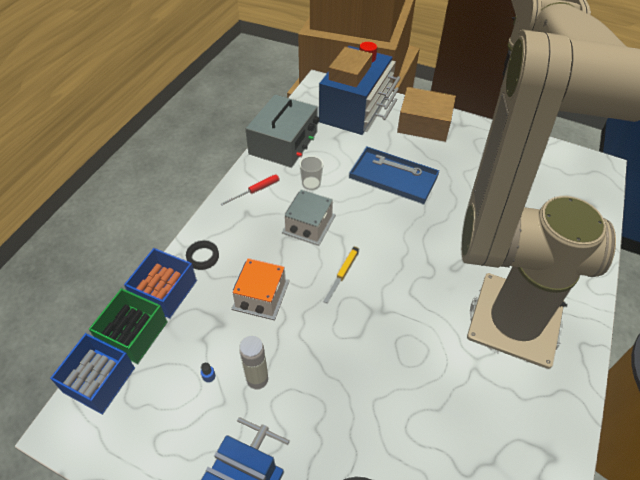

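Top view: +x is up and +y is left. The opener runs from its blade tip at (258,273) to its butt at (344,279). The orange box is at (240,195), the grey box at (364,205), the tray at (492,282), the can at (135,237) and the cup at (435,177). The side view shows the same layout.

```bash
python3 - <<'E'
from h import *
T=grab('top');S=grab('side')
def rect(f,l,h,z,roi,smin=120):
    hsv=cv2.cvtColor(f['img'],cv2.COLOR_RGB2HSV); m=cv2.inRange(hsv,(l,smin,60),(h,255,255))
    k=np.zeros_like(m);x0,x1,y0,y1=roi;k[y0:y1,x0:x1]=1;m*=k
    m=cv2.morphologyEx(m,cv2.MORPH_CLOSE,np.ones((3,3)))
    c=max(cv2.findContours(m,0,2)[0],key=cv2.contourArea)
    p=np.array([onz(f,q[0],z)[:2] for q in c]).astype(np.float32)*1000
    (cx,cy),wh,a=cv2.minAreaRect(p); return np.round([cx,cy,*wh,a],1)
for n,a in (('orange',(8,18,.074,(190,280,150,235))),('handle',(20,36,.024,(280,350,260,290))),('tray',(100,125,.024,(450,530,215,345)))):
    print('top',n,rect(T,*a))
for n,a in (('orange',(8,18,.074,(225,295,250,310))),('handle',(20,36,.018,(320,365,240,290))),('tray',(100,125,.024,(340,445,140,210)))):
    print('side',n,rect(S,*a))
for uv in((258,273),(344,279)):print('opener',uv,onz(T,uv,.012))
for uv in((325,301),(357,248)):print('opener side',uv,onz(S,uv,.012))
for uv in((135,235),):print('can',onz(T,(120,232),.17),'cup',onz(T,(438,177),.085))
print('grey corners',[onz(T,q,.074)[:2].round(3) for q in((338,179),(390,179),(390,228),(338,228))])
E
```

```text
top orange [633.8 203.1 101.1 113.7   9. ]
top handle [464.2  27.2  94.7  16.7  87.2]
top tray [ 462.5 -361.6  138.8  246.5   87.9]
side orange [631.4 207.7 100.6 110.1   9. ]
side handle [462.1  28.  101.8  18.5  87.1]
side tray [ 459.7 -357.6  138.3  246.7   88.2]
opener (258, 273) [0.47002573 0.15861487 0.012     ]
opener (344, 279) [ 0.46103377 -0.03125184  0.012     ]
opener side (325, 301) [0.46916446 0.15984543 0.012     ]
opener side (357, 248) [ 0.45797351 -0.03553578  0.012     ]
can [0.53387118 0.42169605 0.17      ] cup [ 0.67897163 -0.22678354  0.085     ]
grey corners [array([ 0.672, -0.012]), array([ 0.674, -0.125]), array([ 0.568, -0.125]), array([ 0.565, -0.014])]
```

drive_tool(
  steps=[
    [[25.8, 60.8, -8], [0, 0, 1.167], 0],
    [[25.8, 60.8, -8], [0, 0, 1.167], 0],
    [[25.8, 60.8, -8], [0, 0, 1.167], 0],
    [[25.8, 60.8, -8], [0, 0, 1.167], 0],
    [[25.8, 60.8, -8], [0, 0, 1.167], 0],
    [[25.8, 60.8, -8], [0, 0, 1.167], 0],
    [[25.8, 60.8, -8], [0, 0, 1.167], 0],
    [[25.8, 60.8, -8], [0, 0, 1.167], 0],
    [[25.8, 60.8, -8], [0, 0, 1.167], 0],
    [[25.8, 60.8, -8], [0, 0, 1.167], 0],
  ],
  grip_force=80,
)

```text
time: 1.2
eef_pos: [0.4003, -0.1046, 0.1707]
eef_rot: [-3.141, 0.0, 1.518]
contact_force: [1.3, -0.3, -0.8]
finger_gap: 0.0852
```

drive_tool(
  steps=[
    [[6.3, 15, -5], [0, 0, 0], 0],
    [[6.3, 15, -5], [0, 0, 0], 0],
    [[6.3, 15, -5], [0, 0, 0], 0],
    [[6.3, 15, -5], [0, 0, 0], 0],
    [[6.3, 15, -5], [0, 0, 0], 0],
    [[6.3, 15, -5], [0, 0, 0], 0],
    [[6.3, 15, -5], [0, 0, 0], 0],
  ],
)

```text
time: 1.9
eef_pos: [0.4633, 0.0445, 0.121]
eef_rot: [3.141, 0.001, 1.517]
contact_force: [0.2, 0.1, 0.2]
finger_gap: 0.0855
```

```bash
python3 - <<'E'
from h import *
W=grab('wrist');save(W,'w1.png');o=env.observe();print(o['eef_pos'],o['eef_rot'])
hsv=cv2.cvtColor(W['img'],cv2.COLOR_RGB2HSV); m=cv2.inRange(hsv,(20,100,60),(36,255,255))
c=max(cv2.findContours(m,0,2)[0],key=cv2.contourArea)
b=cv2.boxPoints(cv2.minAreaRect(c));print(b)
for q in b: print(onz(W,q,.024).round(4))
print(proj(W,[[.4637,.0442,.024],[.4696,.159,.012]]))
E
```

```text
[0.46339504 0.04427317 0.1212005 ] [3.14104412e+00 5.05070418e-04 1.51633214e+00]
[[313. 331.]
 [313. 196.]
 [338. 196.]
 [338. 331.]]
[ 0.45   -0.0168  0.024 ]
[0.4561 0.0802 0.024 ]
[0.472  0.0793 0.024 ]
[ 0.4678 -0.0177  0.024 ]
[[327.84758561 249.00956416]
 [327.76168581  60.74674963]]
```

View pics/w1.png

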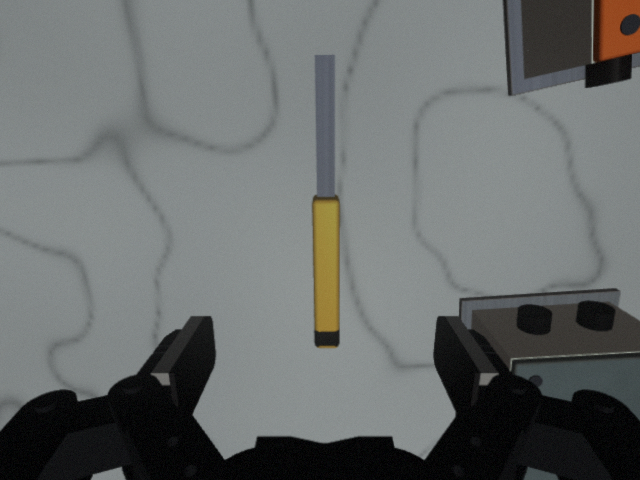

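The wrist view shows the handle at columns 313–338 and the blade tip at (325,55). That puts the opener about 4 mm further +y and 1 mm less in x.

drive_tool(
  steps=[
    [[-0.1, 0.4, -4], [0, 0, 0], 0],
    [[-0.1, 0.4, -8], [0, 0, 0], 0],
    [[-0.1, 0.4, -11], [0, 0, 0], 0],
    [[-0.1, 0.4, -11.6], [0, 0, 0], 0],
    [[-0.1, 0.4, -11.7], [0, 0, 0], 0],
    [[-0.1, 0.4, -11.7], [0, 0, 0], 255],
    [[-0.1, 0.4, -11.7], [0, 0, 0], 255],
    [[-0.1, 0.4, -11.7], [0, 0, 0], 255],
    [[-0.1, 0.4, -11.7], [0, 0, 0], 255],
    [[-0.1, 0.4, -11.7], [0, 0, 0], 255],
  ],
  grip_force=100,
)

```text
time: 2.95
eef_pos: [0.4634, 0.0484, 0.0054]
eef_rot: [3.139, 0.0, 1.517]
contact_force: [1.1, -0.5, -0.0]
finger_gap: 0.0158
```

drive_tool(
  steps=[
    [[0, 0, 0], [0, 0, 0], 255],
    [[0, 0, 0], [0, 0, 0], 255],
    [[0, 0, 0], [0, 0, 0], 255],
    [[0, 0, 0], [0, 0, 0], 255],
    [[0, 0, 0], [0, 0, 0], 255],
  ],
)

```text
time: 3.45
eef_pos: [0.4633, 0.0484, 0.0053]
eef_rot: [3.139, 0.0, 1.517]
contact_force: [-1.1, 0.9, 1.2]
finger_gap: 0.0156
```

drive_tool(
  steps=[
    [[0, 0, 4], [0, 0, 0], 255],
    [[0, 2, 8], [0, 0, -0.15], 255],
    [[-1.8, 12.7, 11], [0, 0, -1.36], 255],
    [[-1.8, 12.7, 11], [0, 0, -1.36], 255],
    [[-1.8, 12.7, 11], [0, 0, -1.36], 255],
    [[-1.8, 12.7, 11], [0, 0, -1.36], 255],
    [[-1.8, 12.7, 11], [0, 0, -1.36], 255],
    [[-1.8, 12.7, 11], [0, 0, -1.36], 255],
    [[-1.8, 12.7, 11], [0, 0, -1.36], 255],
    [[-1.8, 12.7, 11], [0, 0, -1.36], 255],
  ],
)

```text
time: 4.45
eef_pos: [0.445, 0.1754, 0.1149]
eef_rot: [3.139, 0.001, 0.2]
contact_force: [-0.5, -0.7, 0.0]
finger_gap: 0.0157
```

drive_tool(
  steps=[
    [[0, 0, 0], [0, 0, -0.12], 255],
    [[0, 0, 0], [0, 0, -0.12], 255],
  ],
)

```text
time: 4.65
eef_pos: [0.4447, 0.1752, 0.1146]
eef_rot: [3.139, 0.002, 0.078]
contact_force: [0.7, -0.7, -1.2]
finger_gap: 0.0158
```

```bash
python3 - <<'E'
from h import *
W=grab('wrist');save(W,'w2.png');o=env.observe();print(o['eef_pos'],o['eef_rot'])
E
```

```text
[0.44479947 0.17526533 0.1146313 ] [3.13906854e+00 1.61711391e-03 8.29161137e-02]
```

View pics/w2.png

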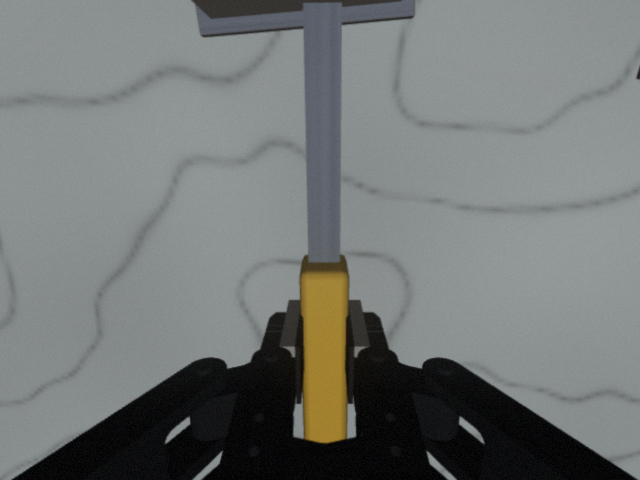

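The opener is held straight, with its tip at about (322,3). The base plate's front edge runs from (203,36) to (413,17). I over-turned the yaw by about 0.075, so I'll correct that and use the plate corners to check lateral alignment.

```bash
python3 - <<'E'
from h import *
W=grab('wrist')
a,b=onz(W,(203,36),.003),onz(W,(413,17),.003);print(a,b,(a+b)/2,np.linalg.norm(a-b),'yaw',np.arctan2(*( (a-b)[:2]*[-1,1])))
m=(a+b)[:2]/2; y=.16;u=np.array([np.cos(y),np.sin(y)]);print('front from plate',m+.008*u)
# refine in top/side: cover corners
T=grab('top');S=grab('side')
for f,roi in((T,(190,280,150,235)),(S,(225,295,250,310))):
    m=cv2.inRange(cv2.cvtColor(f['img'],cv2.COLOR_RGB2HSV),(8,120,60),(18,255,255));k=np.zeros_like(m);k[roi[2]:roi[3],roi[0]:roi[1]]=1
    c=max(cv2.findContours(m*k,0,2)[0],key=cv2.contourArea);p=np.array([onz(f,q[0],.074)[:2] for q in c]).astype(np.float32)
    (cx,cy),wh,an=cv2.minAreaRect(p);print(cx,cy,wh,an,'front',np.array([cx,cy])-.05*u)
# tip in wrist
print('tip',onz(W,(322,3),.1146+.0067))
E
```

```text
[0.5640657 0.2576229 0.003    ] [0.58423958 0.13497293 0.003     ] [0.57415264 0.19629791 0.003     ] 0.12429803799702727 yaw 0.16302365114459902
front from plate [0.58205046 0.19757246]
0.633837103843689 0.20312291383743286 (0.10110324621200562, 0.11369702965021133) 8.962484359741211 front [0.58447574 0.195157  ]
0.6314438581466675 0.20765796303749084 (0.1006094366312027, 0.11011683940887451) 9.000373840332031 front [0.58208249 0.19969205]
tip [0.55624357 0.18581664 0.1213    ]
```

drive_tool(
  steps=[
    [[0.5, 0.1, -3], [0, 0, 0.077], 255],
    [[0.5, 0.1, -5.7], [0, 0, 0.077], 255],
    [[0.5, 0.1, -5.75], [0, 0, 0.077], 255],
    [[0.5, 0.1, -5.75], [0, 0, 0.077], 255],
  ],
)

```text
time: 5.25
eef_pos: [0.4494, 0.1762, 0.0572]
eef_rot: [3.139, 0.003, 0.161]
contact_force: [-0.5, -0.6, 0.4]
finger_gap: 0.0157
```

```bash
python3 - <<'E'
from h import *
o=env.observe();print(o['eef_pos'],o['eef_rot'])
S=grab('side');W=grab('wrist')
a=cv2.resize(S['img'][230:340,210:350],None,fx=5,fy=5,interpolation=2)[:,:700]
b=cv2.resize(W['img'],(0,0),fx=.0001+.0,fy=.1) if 0 else None
save(W,'w3.png');cv2.imwrite('pics/s3.png',a[:,:,::-1])
p=o['eef_pos'];y=.16;u=np.array([np.cos(y),np.sin(y),0])
print((proj(S,[p+[0,0,.0067]+.1146*u,p+[0,0,.0067]+.03*u,[.583,.1975,.064]])-[210,230])*5)
E
```

```text
[0.44935408 0.17618629 0.05722096] [3.13900958e+00 2.97977930e-03 1.60968017e-01]
[[378.16604991 286.26638004]
 [542.06754487 324.33062322]
 [338.65159026 276.52381878]]
```

View pics/s3.png

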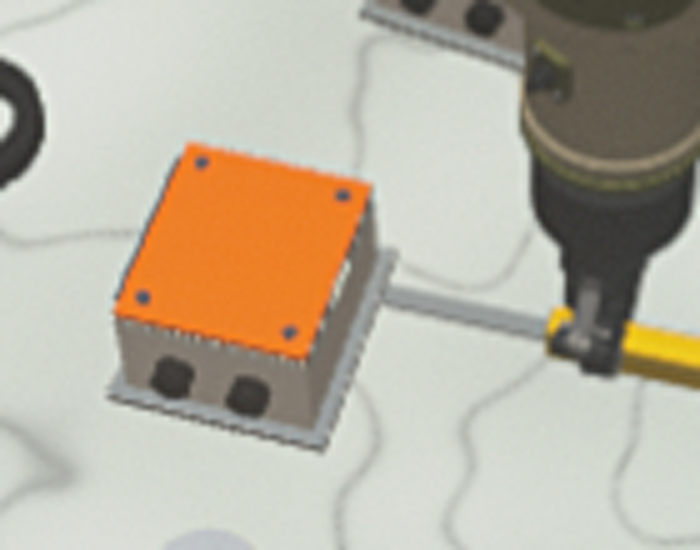

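View pics/w3.png

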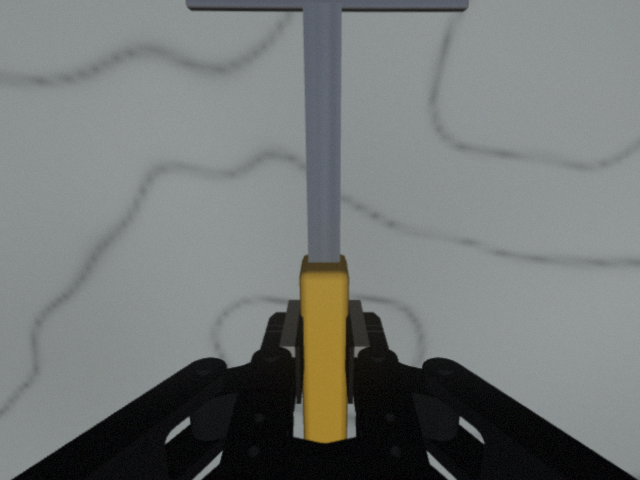

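Side view: the blade line points at the notch, seen at about (338,287) in the crop, and blade and notch share the same small calibration offset. In the wrist view the plate is centred at column 327 and the blade at 322, so they line up within about 2 mm. Inserting.

drive_tool(
  steps=[
    [[1.0, 0.1, 0.03], [0, 0, 0], 255],
    [[1.7, 0.2, 0.03], [0, 0, 0], 255],
    [[2.2, 0.27, 0.03], [0, 0, 0], 255],
    [[2.7, 0.35, 0.03], [0, 0, 0], 255],
    [[3.2, 0.43, 0.03], [0, 0, 0], 255],
  ],
  grip_force=120,
)

```text
time: 5.85
eef_pos: [0.4833, 0.181, 0.0591]
eef_rot: [3.139, -0.0, 0.161]
contact_force: [0.5, 0.5, -1.1]
finger_gap: 0.0149
```

drive_tool(
  steps=[
    [[0.5, 0.08, -0.1], [0, 0, 0], 255],
    [[1.0, 0.16, -0.1], [0, 0, 0], 255],
    [[1.5, 0.24, -0.1], [0, 0, 0], 255],
    [[1.5, 0.24, -0.1], [0, 0, 0], 255],
  ],
)

```text
time: 6.25
eef_pos: [0.4992, 0.1835, 0.0584]
eef_rot: [3.139, -0.001, 0.161]
contact_force: [0.2, 0.0, -0.5]
finger_gap: 0.0154
```

```bash
python3 - <<'E'
from h import *
o=env.observe();print(o['eef_pos'],o['eef_rot'],o['contact_force'],o['wrist_torque'])
S=grab('side')
a=cv2.resize(S['img'][230:340,210:350],None,fx=5,fy=5,interpolation=2)
cv2.imwrite('pics/s4.png',a[:,:,::-1])
E
```

```text
[0.49924084 0.18345393 0.05843247] [ 3.13943710e+00 -1.08036720e-03  1.60501942e-01] [ 0.23819231  0.04185736 -0.53242155] [ 0.02229317 -0.03613279 -0.01257743]
```

View pics/s4.png

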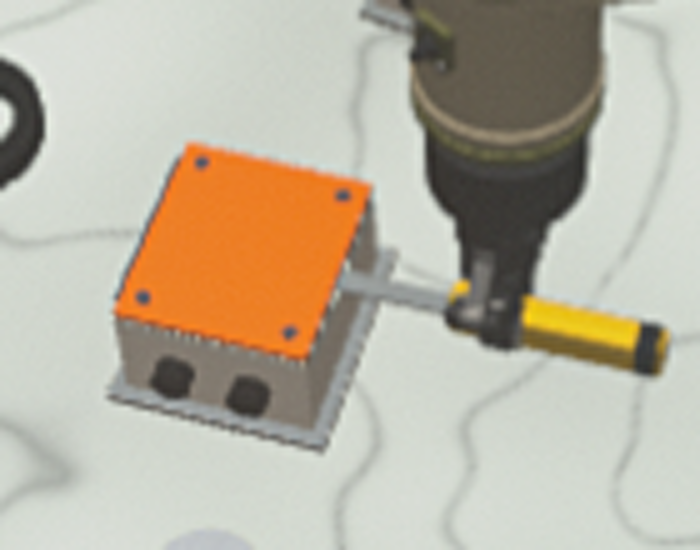

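Blade is in the notch, at about (345,283) in the crop, roughly 30 mm deep with no contact force. Now the first lift.

drive_tool(
  steps=[
    [[0, 0, 0.3], [0, 0, 0], 255],
    [[0, 0, 0.7], [0, 0, 0], 255],
    [[0.05, 0.01, 1.1], [0, 0, 0], 255],
    [[0.1, 0.02, 1.5], [0, 0, 0], 255],
    [[0.2, 0.03, 1.9], [0, 0, 0], 255],
    [[0.3, 0.05, 2.3], [0, 0, 0], 255],
    [[0.3, 0.05, 2.3], [0, 0, 0], 255],
    [[0.3, 0.05, 2.3], [0, 0, 0], 255],
  ],
)

```text
time: 7.1
eef_pos: [0.5022, 0.184, 0.0816]
eef_rot: [3.14, -0.002, 0.161]
contact_force: [-0.4, 0.0, -1.6]
finger_gap: 0.0152
```

```bash
python3 - <<'E'
from h import *
o=env.observe();print(o['eef_pos'],o['eef_rot'],o['contact_force'],o['wrist_torque'])
S=grab('side')
a=cv2.resize(S['img'][200:340,200:360],None,fx=4,fy=4,interpolation=2)
cv2.imwrite('pics/s5.png',a[:,:,::-1])
E
```

```text
[0.50215388 0.18404283 0.08163319] [ 3.13950252e+00 -1.53801839e-03  1.60637852e-01] [-0.41483339  0.02377679 -1.61558047] [-0.07163377  0.20342463 -0.01962457]
```

View pics/s5.png

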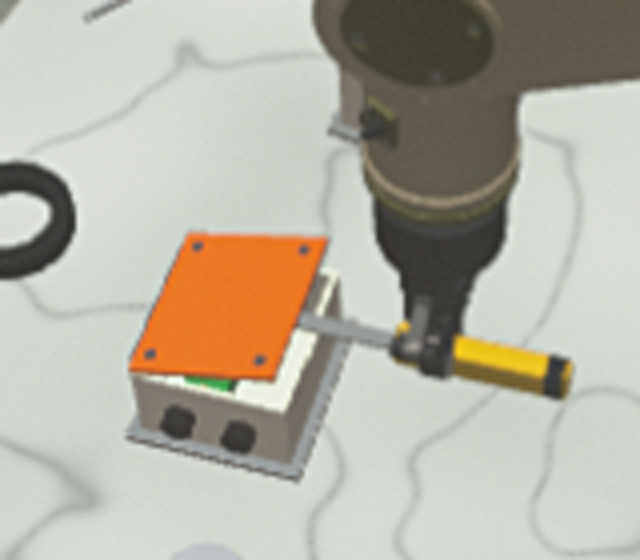

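Cover lifted about 0.3 rad by the blade alone. The opener shows no visible slip. Now following the arc.

drive_tool(
  steps=[
    [[0.4, 0.06, 0.9], [0, 0, 0], 255],
    [[0.9, 0.15, 1.8], [0, 0, 0], 255],
    [[1.55, 0.25, 2.6], [0, 0, 0], 255],
    [[2.3, 0.38, 3.3], [0, 0, 0], 255],
    [[3.2, 0.5, 3.9], [0, 0, 0], 255],
    [[4.1, 0.67, 4.4], [0, 0, 0], 255],
    [[5.1, 0.83, 4.7], [0, 0, 0], 255],
    [[6.1, 1.0, 4.8], [0, 0, 0], 255],
    [[6.8, 1.1, 4.8], [0, 0, 0], 255],
    [[7.3, 1.2, 4.8], [0, 0, 0], 255],
  ],
)

```text
time: 8.15
eef_pos: [0.5766, 0.1962, 0.1304]
eef_rot: [3.14, -0.003, 0.16]
contact_force: [-1.6, -1.1, 0.5]
finger_gap: 0.0158
```

drive_tool(
  steps=[
    [[0.4, 0.06, 0], [0, 0, 0], 255],
    [[0.8, 0.13, 0], [0, 0, 0], 255],
    [[1.0, 0.16, 0], [0, 0, 0], 255],
    [[1.0, 0.16, 0], [0, 0, 0], 255],
  ],
)

```text
time: 8.55
eef_pos: [0.5868, 0.1978, 0.1303]
eef_rot: [3.14, -0.004, 0.16]
contact_force: [-0.3, 0.5, -0.5]
finger_gap: 0.0151
```

```bash
python3 - <<'E'
from h import *
o=env.observe();print(o['eef_pos'],o['eef_rot'],o['contact_force'],o['wrist_torque'])
S=grab('side')
a=cv2.resize(S['img'][180:340,200:360],None,fx=3.7,fy=3.7,interpolation=2)
cv2.imwrite('pics/s6.png',a[:,:,::-1])
E
```

```text
[0.58683342 0.19782917 0.13030556] [ 3.13958979 -0.003554    0.16040902] [-0.27379865  0.50780457 -0.50185779] [-0.0364382   0.03612851  0.01155332]
```

View pics/s6.png

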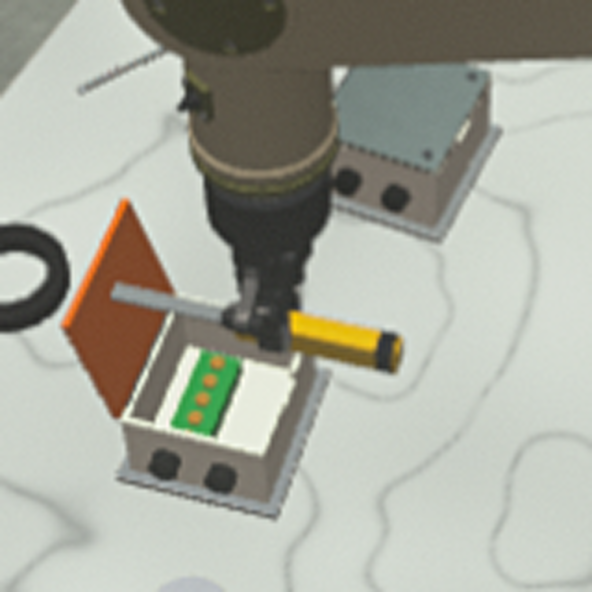

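The cover is leaning past upright, about 1.8 rad, with the blade tip on its inner face at (118,290) and almost no force. Backing off and heading for the tray.

drive_tool(
  steps=[
    [[-2, -0.3, 0.2], [0, 0, 0], 255],
    [[-6, -1, 1], [0, 0, 0], 255],
    [[-9, -1.5, 3], [0, 0, 0], 255],
    [[-14.2, -53.6, 2], [0, 0, -0.194], 255],
    [[-14.2, -53.6, 2], [0, 0, -0.194], 255],
    [[-14.2, -53.6, 2], [0, 0, -0.194], 255],
    [[-14.2, -53.6, 2], [0, 0, -0.194], 255],
    [[-14.2, -53.6, 2], [0, 0, -0.194], 255],
    [[-14.2, -53.6, 2], [0, 0, -0.194], 255],
    [[-14.2, -53.6, 2], [0, 0, -0.194], 255],
  ],
)

```text
time: 9.6
eef_pos: [0.4619, -0.1674, 0.1544]
eef_rot: [3.139, -0.006, -0.033]
contact_force: [0.7, -0.3, -0.4]
finger_gap: 0.015
```

drive_tool(
  steps=[
    [[-1.8, -17.2, -5], [0, 0, 0], 255],
    [[-1.8, -17.2, -5], [0, 0, 0], 255],
    [[-1.8, -17.2, -5], [0, 0, 0], 255],
    [[-1.8, -17.2, -5], [0, 0, 0], 255],
    [[-1.8, -17.2, -8], [0, 0, 0], 255],
    [[-1.8, -17.2, -8], [0, 0, 0], 255],
  ],
)

```text
time: 10.2
eef_pos: [0.4413, -0.3386, 0.0706]
eef_rot: [-3.14, -0.001, -0.035]
contact_force: [-1.0, 0.8, -0.8]
finger_gap: 0.0151
```

```bash
python3 - <<'E'
from h import *
o=env.observe();print(o['eef_pos'],o['eef_rot'])
S=grab('side');W=grab('wrist')
a=cv2.resize(S['img'][100:300,210:450],None,fx=2.4,fy=2.4,interpolation=2)[:480]
out=np.zeros((480,800,3),np.uint8);out[:,:576][:a.shape[0],:]=a;out[:168,576:]=cv2.resize(W['img'],(224,168));
save(W,'w7.png');cv2.imwrite('pics/c7.png',out[:,:,::-1])
E
```

```text
[ 0.44133809 -0.33858566  0.07061437] [-3.14044064e+00 -1.39400571e-03 -3.54903751e-02]
```

View pics/c7.png

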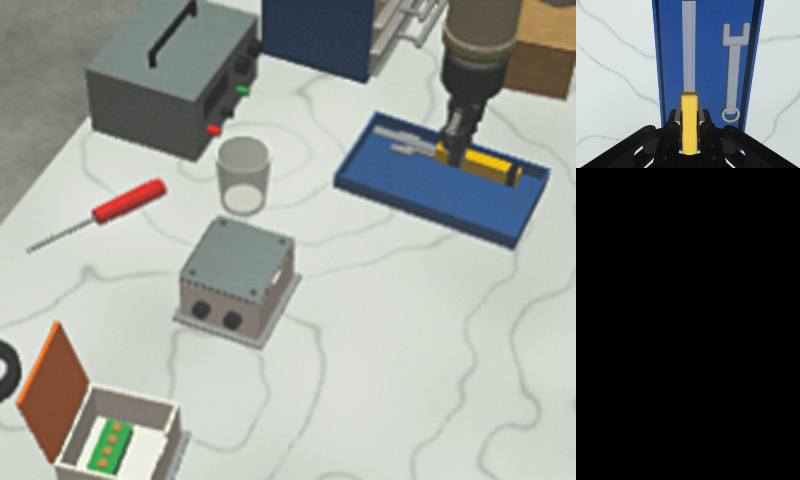

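The cover stands open on its own, the grey box is shut, and the cup is upright. The opener hangs over the free half of the tray. Lowering and releasing part-way.

drive_tool(
  steps=[
    [[0.3, 0, -3], [0, 0, 0], 255],
    [[0.3, 0, -5], [0, 0, 0], 255],
    [[0.3, 0, -5.6], [0, 0, 0], 255],
    [[0.3, 0, -6], [0, 0, 0], 255],
    [[0.3, 0, -6], [0, 0, 0], 255],
    [[0.3, 0, -6], [0, 0, 0], 255],
  ],
)

```text
time: 10.9
eef_pos: [0.4474, -0.3395, 0.0158]
eef_rot: [3.138, -0.007, -0.033]
contact_force: [0.1, -0.8, 0.5]
finger_gap: 0.0152
```

drive_tool(
  steps=[
    [[0, 0, 0], [0, 0, 0], 160],
    [[0, 0, 0], [0, 0, 0], 160],
    [[0, 0, 0], [0, 0, 0], 160],
    [[0, 0, 0], [0, 0, 0], 160],
    [[0, 0, 0], [0, 0, 0], 160],
  ],
)

```text
time: 11.4
eef_pos: [0.4473, -0.3395, 0.0158]
eef_rot: [3.138, -0.007, -0.033]
contact_force: [0.6, 0.0, -0.6]
finger_gap: 0.0317
```

drive_tool(
  steps=[
    [[0, 0, 2], [0, 0, 0], 160],
    [[0, 0, 6], [0, 0, 0], 160],
    [[0, 0, 11], [0, 0, 0], 160],
    [[0, 0, 15], [0, 0, 0], 160],
    [[-8, 0, 18], [0, 0, 0], 160],
    [[-8, 0, 18], [0, 0, 0], 160],
    [[-8, 0, 18], [0, 0, 0], 160],
  ],
)

```text
time: 12.1
eef_pos: [0.3654, -0.3405, 0.1983]
eef_rot: [3.135, -0.008, -0.035]
contact_force: [0.7, -0.7, -0.3]
finger_gap: 0.0316
```

```bash
python3 - <<'E'
from h import *
o=env.observe();print(o['eef_pos'],o['contact_force'])
S=grab('side');W=grab('wrist')
out=np.zeros((480,800,3),np.uint8);a=cv2.resize(S['img'][130:400,200:450],(440,475));out[:475,:440]=a;out[:270,440:]=cv2.resize(W['img'],(360,270))
cv2.imwrite('pics/c8.png',out[:,:,::-1])
E
```

```text
[ 0.36542062 -0.34054398  0.1982975 ] [ 0.70075223 -0.74948688 -0.25121686]
```

View pics/c8.png

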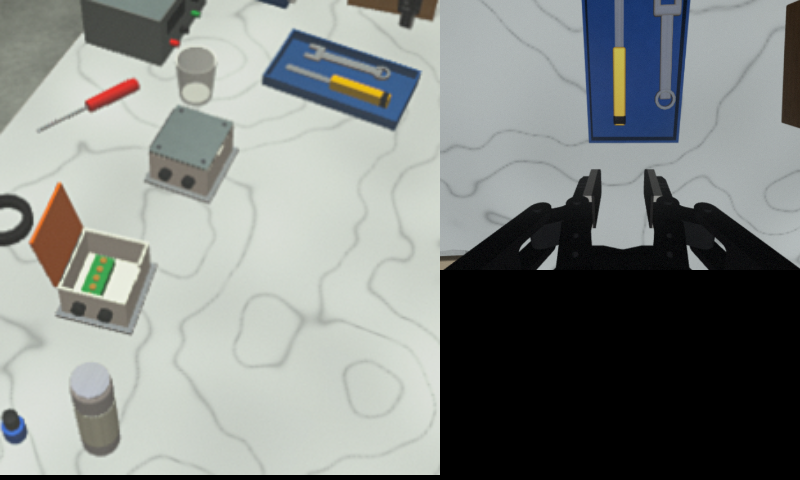

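The opener lies flat in the tray inside the walls and clear of the gripper. The cover is open, the grey box is shut, and the can and cup are standing.

```bash
python3 -c "
from h import *
env.job_done();print(env.observe()['time'])"
```

```text
the job is handed in; nothing more can be done
the job is handed in; nothing more can be done
```

The job is handed in, about 12 s into the 51 s allowed; no verdict is reported. I gripped the opener by its handle and slid the blade about 30 mm into the orange notch. I lifted the cover with the blade tip and followed the hinge arc to an estimated 1.8 rad. Then I laid the opener in the free half of the tray and backed away.

**Last checks:** The final pictures showed the orange cover standing open on its own, the grey cover shut, and the can and cup upright. The opener lay flat in the tray, with its butt end inside the walls; its tip looked inside too in the side view. The gripper was touching nothing, about 0.2 m above the bench.

**What was off:**
- **Yaw:** I over-turned the tool by about 0.075 rad before inserting the blade, and corrected it.
- **Release height:** The tool stopped about 5 mm higher than commanded at release, so the opener dropped up to about 6 mm onto the tray floor.
- **Cover angle:** The 1.8 rad is worked out from the tool position and pictures, not read from the joint.

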